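# Fit the double lid on the shaker tin, then take off the dust cap

## Task

Make the sugar shaker ready for service: pick up the nested lid pair from the slate tray by the inner lid's broad steel rim, with the red dust cap still sitting on it, and lower it, without dropping it, fully home into the mouth of the blue tin, then let go of the rim. Then take the red cap by its knob and lift it alone well clear of the steel inner lid (6 cm or more), leaving the inner lid seated and the tin standing where it was. Finish while still holding the cap up level in the gripper, not putting it down, and leave the chili bowl, timer and oil bottle where they are.

Things in the scene. Friction and masses are not known exactly. Their poses are not given: they have to be found in the camera images.
- tin: Loose blue enamelled round shaker tin with a weighted base, empty and open at the top, about 0.6 kg, 70 mm tall; foot 64 mm in diameter up to 9 mm high, straight body 54 mm in diameter above 14 mm. Origin: centre of its underside; z up. It stands on the counter.
- tin_mouth (a point): Centre of the tin's open mouth, at the height of its top edge, 70 mm above its underside. Mouth 48 mm in diameter, wall 3 mm, 62 mm deep.
- inner_lid: Steel inner lid, 100 g, round about z (up). Origin: centre of its plug's underside. Plug 43 mm wide, 22 mm deep, its lowest 6 mm tapered to 36 mm; ribbed rim 62 mm wide from 22 to 36 mm; perforated plate 40 mm wide up to 43 mm. Starts standing on its plug on the slate tray. Fully home, the rim's underside rests on the tin's top edge.
- rim_center (a point): On the inner lid's axis at mid height of its 62 mm rim, where fingers grip it: 29 mm above the plug's underside, 7 mm above the rim's underside; fully home, 7 mm above the tin's top edge. The rim overhangs the tin's body by 4 mm all round.
- outer_cap: Red plastic dust cap, 50 g, round about z (up), 50 mm wide, 12 mm high, with a knob 18 mm wide and 15 mm high on top. Origin: centre of its lower edge. Hollow below (45 mm wide, 9 mm deep). Starts nested over the inner lid's perforated plate, its lower edge loose on the rim, 36 mm above the inner lid's origin; nothing latches it.
- knob_center (a point): Centre of the cap's knob, 19.5 mm above the cap's lower edge, 7.5 mm above the cap's flat top; nested, it is 26.5 mm above the centre of the inner lid's rim.
- slate_board: Dark slate tray, 98 x 199 mm and 12 mm thick, fixed to the counter; the lid pair stands on it, not always in the middle. Behind the work a glass screen runs along the counter, about 0.6 m ahead of the robot; all the work is on the near side of it. Origin: centre of its underside; y along its length.
- chili_bowl: Bystander: small dark blue ramekin with red content, 58 mm wide, 34 mm tall. Origin: centre of its underside.
- timer: Bystander: white kitchen timer on the near side of the glass screen, 53 x 70 x 50 mm. Origin: centre of its underside.
- oil_bottle: Bystander: green squeeze bottle, 48 mm in diameter, 150 mm tall. Origin: centre of its underside.
There are look-alikes about, which are no part of the job. Of the things like the outer_cap, leave any that is yellow; of the rest the smaller one is meant.

How it is judged (in metres and radians):
On the way:
1. the inner lid is fully home in the tin with the cap still nested on it, and the fingers have let go of both (horizontal distance between rim_center and tin_mouth below 0.005 m and z of rim_center in the frame of tin_mouth between 0.004 and 0.01 m and angle between each of inner_lid, tin's own z axis and vertical below 0.06 rad and distance of tin from where it was at the start of the episode below 0.03 m and distance between outer_cap and rim_center below 0.011 m and contact force between the fingers and inner_lid below 0.1 N and contact force between the fingers and outer_cap below 0.1 N), for 0.2 s.
At the end, for the whole second after the job is handed in: Inner lid home in the tin (5 mm off axis, 3 mm in height, 0.06 rad); tin upright (0.06 rad), within 30 mm of its start; cap held by the fingers at least 50 mm above its nested height, level to 0.25 rad, at rest, touching neither lid nor tin (horizontal distance between rim_center and tin_mouth below 0.005 m and z of rim_center in the frame of tin_mouth between 0.004 and 0.01 m and angle between each of inner_lid, tin's own z axis and vertical below 0.06 rad and distance of tin from where it was at the start of the episode below 0.03 m and z of outer_cap in the frame of rim_center above 0.057 m and angle between outer_cap's own z axis and vertical below 0.25 rad and contact force between the fingers and outer_cap above 0.5 N and contact force between outer_cap and inner_lid below 0.05 N and contact force between outer_cap and tin below 0.05 N and contact force between the fingers and inner_lid below 0.1 N and linear speed of outer_cap below 0.03 m/s); the arm keeps its last pose, push and grip.
It fails at once if the cap comes off the inner lid while the inner lid is not home in the tin, or the inner lid leaves its seat afterwards (distance between outer_cap and rim_center above 0.025 m and (horizontal distance between rim_center and tin_mouth above 0.008 m or z of rim_center in the frame of tin_mouth above 0.013 m)).
It fails at once if the lid pair is dropped: no finger holds the inner lid while it is high over the tray and not yet nearly home in the tin (contact force between the fingers and inner_lid below 0.02 N and z of rim_center in the frame of slate_board above 0.056 m and (horizontal distance between rim_center and tin_mouth above 0.008 m or z of rim_center in the frame of tin_mouth above 0.017 m)).
It fails at once if the tin is tipped over or pushed away (angle between tin's own z axis and vertical above 0.3 rad or distance of tin from where it was at the start of the episode above 0.04 m).
It fails at once if a bystander (chili bowl, timer, oil bottle) is pushed more than 30 mm or knocked over (distance of any of chili_bowl, timer, oil_bottle from where it was at the start of the episode above 0.03 m or angle between any of chili_bowl, timer, oil_bottle's own z axis and vertical above 0.4 rad).
It also fails if it takes over 58 s, if anything falls off the work surface, if the arm or the gripper's body presses on something with over 40 N, if the wrist force passes 120 N, or if a joint passes its speed limit or range.

## Robot

A 6-joint arm with a two-finger parallel gripper is mounted at the origin on a cart in front of the work surface, level with it; the furniture and walls round the work are solid. World frame = base frame: x ahead of the robot, y to its left, z up, the work surface at z = 0. Lengths are in m, angles in degrees, forces in N, time in s.
With the tool pointing down it reaches from about 0.35 to 0.875 m from the base axis. Payload 4.2 kg.
Tool frame: the origin (TCP) lies midway between the tips of the shut fingers; the grasp point (between the pads) lies 19 mm behind it; z points along the fingers, y is the line along which they close (so a half turn about z gives the same grasp; the last joint's range is limited). The gripper opens to 87 mm and grips with 3 to 60 N. Pads are 19 mm wide; open, the fingers measure 117 mm over their backs; the gripper's body (75 mm by 190 mm) begins 51 mm behind the grasp point.
Start: joints at [87.41, 22.042, 0.453, 0, -68.411, -14.817], TCP at [0.187, 0.596, 0.223] pointing down, gripper open.
Joint ranges: [-179.83, 179.83], [-69.29, 118.12], [-61.27, 80.66], [-181.25, 117.63], [-171.15, -9.14], [-177.46, 177.46]. Speed limits (degrees/s): [159.86, 159.86, 180, 180, 180, 180].

## Interface

Orientations are given as a 3x3 rotation matrix whose columns are the frame's x, y, z axes.
In Python, from station import sense, capture, camera_params, finish_job gives the robot as it stands.
- The arm moves only by the tool drive_tool, never from a script. Its argument "rows" is a list of rows, each an object of numbers: "tx", "ty", "tz": the shift along the tool's x, y, z in cm; "ax", "ay", "az": the turn, a rotation vector about the tool's x, y, z in rad; "claw": the finger opening in cm, from 0 to 8.7. In form: [{"tx": .., "ty": .., "tz": .., "ax": .., "ay": .., "az": .., "claw": ..}, ...]. A call has 1 to 10 rows; each row shifts and turns the commanded pose from where the row before left it, along the tool's axes as they then stand; what a row does not reach is not made up. A row lasts 1/12 s, in which the tool goes at most 41.7 mm and 7.16 degrees, less where a joint would pass 70% of its speed; a pose out of reach is approached as far as the arm can. A call with a gripper value outside its range is refused whole. The fingers move at their own pace and stop on an object; the grip force is fixed at half the most. Time passes only in rows, so rows that do not move let the fingers close. It gives the time, the measured TCP pose, the force, the opening and the grip force at its end, in the units of the state.
- sense(): the state, without advancing time (a new reading comes with each control period).
- capture(name): name is "side" or "top" or "wrist"; returns (picture, depth): 420x560x3 uint8, red, green, blue; 420x560 float32, m along the optical axis (not along the pixel's ray), 0 where there is no reading.
- camera_params(name): a dict with "intrinsics" (3x3 intrinsics, pixels), "R" (3x3) and "t" (3): a world point X has camera coordinates R X + t; the wrist camera has in their place "tool_from_camera" (4x4, takes a point from camera to tool coordinates, whose origin is the TCP and whose axes are the flange's). Camera axes: x right, y down, z forward; pixel columns grow to the right and rows downward; lengths in m; the calibration is good to about 2 mm. A picture is of the moment at which its call begins: read the wrist's pose just before it. camera_params takes no time and is no camera call.
- finish_job(): hands the job in; it is judged then, once.
The state is a dict: "time_s": time; "joints": joint angles; "joint_velocities": joint speeds; "effort": joint torques, N m; "tcp_pos": TCP position; "ee_rot": TCP orientation; "wrist_force": force on the tool from outside, world axes, zero at the start; "moment": the same for the moment, N m; "gripper_width": opening from 0.0 (shut) to 1.0 (fully open); "gripper_force": force on a finger pad.
Only numpy, scipy, OpenCV 4.12 (cv2) and the standard library are available. Lean on these libraries where they do the work, as an engineer would, in place of code of your own. Each camera call takes 0.05 s, during which the arm holds its last target. There are 200 camera calls.

## Working session

There is one attempt and no reset: what is moved stays moved. The work goes in short steps, Python scripts to look and compute and a tool call to move; the robot and the scene stay as the last step left them, time stands still between calls to the robot, and variables do not carry over. Pictures are saved under pics/ and viewed, at most 10 in all, crops included, and the job is handed in when it is done.

Besides the shell and the picture viewer there is one more tool, called as name([rows], argument=value, ...), one row to a line, values as JSON. drive_tool: Moves the arm, as the interface text tells. Its arguments: {"type":"object","properties":{"rows":{"type":"array"}},"required":["rows"]}

```bash
mkdir -p pics; cat > h.py <<'E'
import numpy as np, cv2
from station import *
np.set_printoptions(precision=4,suppress=True)
def shot(n):
    s=sense(); im,d=capture(n); p=camera_params(n); K=np.array(p['intrinsics'])
    v,u=np.mgrid[:420,:560]
    C=np.stack([(u-K[0,2])/K[0,0]*d,(v-K[1,2])/K[1,1]*d,d],-1)
    if n=='wrist':
        T=np.array(p['tool_from_camera']); R=np.array(s['ee_rot'])
        W=(C@T[:3,:3].T+T[:3,3])@R.T+np.array(s['tcp_pos'])
    else: W=(C-np.array(p['t']))@np.array(p['R'])
    return im,d,W
E
python3 - <<'E'
from h import *
s=sense();print(s)
for n in('top','side'):
    im,d,W=shot(n);cv2.imwrite(f'pics/{n}0.png',im[:,:,::-1]);np.savez(f'{n}0.npz',im=im,W=W,d=d)
print(camera_params('wrist'))
E
```

```text
{'time_s': 0.0, 'joints': array([ 87.4111,  22.0906,   0.3799,  -0.03  , -68.4116, -14.8184]), 'joint_velocities': array([-0.0309,  0.02  ,  0.1039,  0.044 ,  0.0269, -0.0247]), 'effort': array([ -0.0007, -39.0664,  18.7409,   4.2197,   0.011 ,  -0.0002]), 'tcp_pos': array([0.1868, 0.5958, 0.2215]), 'ee_rot': array([[ 0.9541, -0.2993, -0.0006],
       [-0.2993, -0.9541, -0.0021],
       [ 0.0001,  0.0022, -1.    ]]), 'wrist_force': array([0.4024, 0.3459, 0.4587]), 'moment': array([ 0.02  ,  0.0318, -0.0016]), 'gripper_force': 0.0, 'gripper_width': 0.9980429800457358}
{'intrinsics': array([[352.287 ,   0.    , 279.5443],
       [  0.    , 352.287 , 209.9309],
       [  0.    ,   0.    ,   1.    ]]), 'tool_from_camera': array([[-0.0008, -0.9648, -0.2628,  0.072 ],
       [ 1.    , -0.001 ,  0.0007,  0.0009],
       [-0.0009, -0.2628,  0.9648, -0.1609],
       [ 0.    ,  0.    ,  0.    ,  1.    ]])}
```

View pics/top0.png

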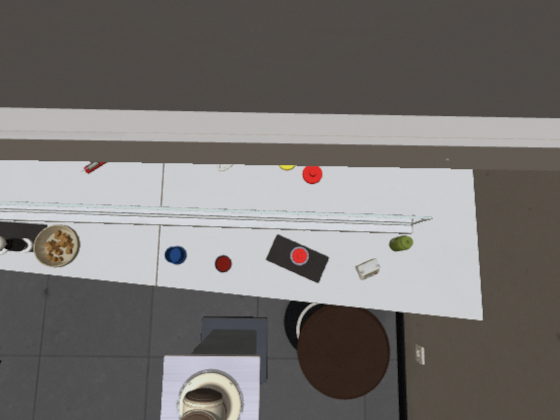

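View pics/side0.png

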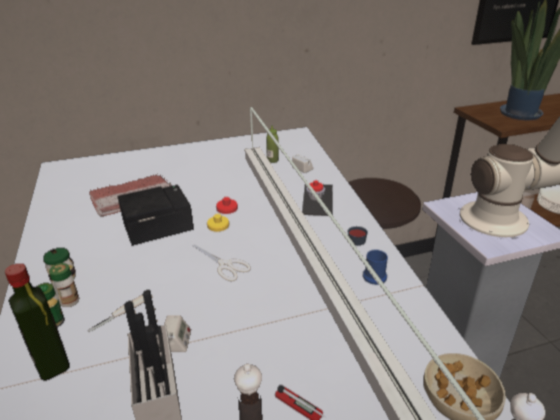

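Top view: tin at px (176,255), bowl (223,264), slate with red-capped lid (300,256), timer (368,269), bottle (402,243). Side view agrees.

```bash
python3 - <<'E'
from h import *
z=np.load('top0.npz');W=z['W'];im=z['im']
for n,(u,v) in dict(tin=(176,255),bowl=(223,264),lid=(300,256),timer=(368,269),bottle=(402,243),slateA=(280,245),slateB=(318,272),screen=(300,215),screen2=(100,208),redcap2=(312,174)).items(): print(n,W[v,u],im[v,u])
def cl(n,m):
    P=W[m]; print(n,len(P),P.min(0),P.max(0),np.median(P,0))
R,G,B=[im[...,i].astype(int) for i in range(3)]
v,u=np.mgrid[:420,:560]
cl('red',(R>150)&(G<70)&(abs(u-300)<14)&(abs(v-256)<14))
near=(abs(u-300)<14)&(abs(v-256)<14)
for h in(.03,.04,.05,.06,.07): cl('lid>%g'%h,near&(W[...,2]>h))
t=(abs(u-176)<16)&(abs(v-255)<16)
for h in(.01,.03,.05,.06): cl('tin>%g'%h,t&(W[...,2]>h))
cl('slate',(abs(u-298)<36)&(abs(v-258)<28)&(R<60)&(W[...,2]<.02)&(W[...,2]>.006))
cl('timer',(abs(u-368)<16)&(abs(v-269)<16)&(W[...,2]>.03))
cl('bowl',(abs(u-223)<14)&(abs(v-264)<14)&(W[...,2]>.02))
cl('bottle',(abs(u-402)<18)&(abs(v-243)<18)&(W[...,2]>.03))
print(camera_params('top'))
E
```

```text
tin [0.4807 0.1342 0.0072] [ 37  67 121]
bowl [ 0.4522 -0.0301  0.0248] [112  29  19]
lid [ 0.4812 -0.287   0.0732] [219  51  45]
timer [ 0.4419 -0.514   0.056 ] [197 199 198]
bottle [ 0.5248 -0.6058  0.1278] [104 119  56]
slateA [ 0.5192 -0.2224  0.0176] [51 48 48]
slateB [ 0.4294 -0.3532  0.0142] [49 47 44]
screen [ 0.6207 -0.2889  0.0436] [207 210 215]
screen2 [0.6338 0.3884 0.0487] [204 207 211]
redcap2 [ 0.7664 -0.3308  0.0376] [219  50  45]
red 156 [ 0.4477 -0.3082  0.045 ] [ 0.5048 -0.1899  1.3276] [ 0.4818 -0.2847  0.0598]
lid>0.03 275 [ 0.4477 -0.3162  0.0421] [ 0.5152 -0.1899  1.3276] [ 0.4843 -0.2857  0.0578]
lid>0.04 275 [ 0.4477 -0.3162  0.0421] [ 0.5152 -0.1899  1.3276] [ 0.4843 -0.2857  0.0578]
lid>0.05 196 [ 0.4477 -0.3122  0.0503] [ 0.5117 -0.1899  1.3276] [ 0.4846 -0.2872  0.0594]
lid>0.06 85 [ 0.4477 -0.3112  0.0601] [ 0.5079 -0.1899  1.3276] [ 0.4812 -0.287   0.0626]
lid>0.07 23 [ 0.4477 -0.2936  0.0705] [ 0.491  -0.1899  1.3276] [ 0.4843 -0.287   0.0736]
tin>0.01 238 [ 0.4477 -0.1899  0.01  ] [0.5114 0.1558 1.3276] [0.4827 0.1244 0.0397]
tin>0.03 141 [ 0.4477 -0.
[... 170 characters left out ...]
99  0.06  ] [0.5083 0.1558 1.3276] [0.4791 0.1299 0.0688]
slate 1161 [ 0.3991 -0.3853  0.006 ] [ 0.5506 -0.1784  0.0194] [ 0.4713 -0.2711  0.0117]
timer 267 [ 0.4183 -0.557   0.0302] [ 0.4753 -0.1899  1.3276] [ 0.4482 -0.518   0.0483]
bowl 230 [ 0.4288 -0.1899  0.0201] [ 0.4822 -0.0039  1.3276] [ 0.4554 -0.0305  0.0259]
bottle 465 [ 0.4477 -0.6741  0.0308] [ 0.5885 -0.1899  1.3276] [ 0.5422 -0.6143  0.0613]
{'intrinsics': array([[379.9599,   0.    , 276.0623],
       [  0.    , 379.9599, 205.828 ],
       [  0.    ,   0.    ,   1.    ]]), 'R': array([[ 0.013 , -0.9998,  0.0152],
       [-0.9876, -0.0152, -0.1563],
       [ 0.1565, -0.013 , -0.9876]]), 't': array([-0.2159,  0.6467,  1.2386])}
```

drive_tool([
  {"tx": 3, "ty": 2.55},
  {"tx": 3, "ty": 2.55},
  {"tx": 3, "ty": 2.55},
  {"tx": 3, "ty": 2.55},
  {"tx": 3, "ty": 2.55},
  {"tx": 3, "ty": 2.55},
  {"tx": 3, "ty": 2.55},
  {"tx": 3, "ty": 2.55},
  {"tx": 3, "ty": 2.55},
  {"tx": 3, "ty": 2.55},
])

```text
invalid input at $.rows[0]: expected keys tx, ty, tz, ax, ay, az, claw
```

drive_tool([
  {"tx": 3, "ty": 2.55},
  {"tx": 3, "ty": 2.55},
  {"tx": 3, "ty": 2.55},
  {"tx": 3, "ty": 2.55},
  {"az": 0.12},
  {"az": 0.12},
  {"az": 0.12},
  {"az": 0.12},
  {"az": 0.12},
  {"az": 0.12},
])

```text
invalid input at $.rows[0]: expected keys tx, ty, tz, ax, ay, az, claw
```

drive_tool([
  {"az": 0.12},
  {"az": 0.12},
  {"az": 0.12},
  {"az": 0.12},
  {"az": 0.12},
  {"az": 0.12},
  {"az": 0.12},
  {"az": 0.12},
  {"az": 0.12},
  {"az": 0.12},
])

```text
invalid input at $.rows[0]: expected keys tx, ty, tz, ax, ay, az, claw
```

drive_tool([
  {"az": 0.12},
  {"az": 0.12},
  {"az": 0.12},
  {"az": 0.12},
  {"az": 0.12},
  {"az": 0.12},
  {"az": 0.12},
  {},
  {},
  {},
])

```text
invalid input at $.rows[0]: expected keys tx, ty, tz, ax, ay, az, claw
```

drive_tool([
  {"tx": 3, "ty": 2.55, "tz": 0, "ax": 0, "ay": 0, "az": 0, "claw": 8.7},
  {"tx": 3, "ty": 2.55, "tz": 0, "ax": 0, "ay": 0, "az": 0, "claw": 8.7},
  {"tx": 3, "ty": 2.55, "tz": 0, "ax": 0, "ay": 0, "az": 0, "claw": 8.7},
  {"tx": 3, "ty": 2.55, "tz": 0, "ax": 0, "ay": 0, "az": 0, "claw": 8.7},
  {"tx": 3, "ty": 2.55, "tz": 0, "ax": 0, "ay": 0, "az": 0, "claw": 8.7},
  {"tx": 3, "ty": 2.55, "tz": 0, "ax": 0, "ay": 0, "az": 0, "claw": 8.7},
  {"tx": 3, "ty": 2.55, "tz": 0, "ax": 0, "ay": 0, "az": 0, "claw": 8.7},
  {"tx": 3, "ty": 2.55, "tz": 0, "ax": 0, "ay": 0, "az": 0, "claw": 8.7},
  {"tx": 3, "ty": 2.55, "tz": 0, "ax": 0, "ay": 0, "az": 0, "claw": 8.7},
  {"tx": 3, "ty": 2.55, "tz": 0, "ax": 0, "ay": 0, "az": 0, "claw": 8.7},
])

```text
time_s: 0.93
tcp_pos: [0.3973, 0.2614, 0.2224]
ee_rot: [[0.954, -0.299, -0.0], [-0.299, -0.954, -0.0], [-0.0, 0.0, -1.0]]
wrist_force: [0.4, 1.2, -0.4]
gripper_width: 0.996
gripper_force: 0.0
```

drive_tool([
  {"tx": 3, "ty": 2.55, "tz": 0, "ax": 0, "ay": 0, "az": 0, "claw": 8.7},
  {"tx": 3, "ty": 2.55, "tz": 0, "ax": 0, "ay": 0, "az": 0, "claw": 8.7},
  {"tx": 3, "ty": 2.55, "tz": 0, "ax": 0, "ay": 0, "az": 0, "claw": 8.7},
  {"tx": 3, "ty": 2.55, "tz": 0, "ax": 0, "ay": 0, "az": 0, "claw": 8.7},
  {"tx": 0, "ty": 0, "tz": 0, "ax": 0, "ay": 0, "az": 0.12, "claw": 8.7},
  {"tx": 0, "ty": 0, "tz": 0, "ax": 0, "ay": 0, "az": 0.12, "claw": 8.7},
  {"tx": 0, "ty": 0, "tz": 0, "ax": 0, "ay": 0, "az": 0.12, "claw": 8.7},
  {"tx": 0, "ty": 0, "tz": 0, "ax": 0, "ay": 0, "az": 0.12, "claw": 8.7},
  {"tx": 0, "ty": 0, "tz": 0, "ax": 0, "ay": 0, "az": 0.12, "claw": 8.7},
  {"tx": 0, "ty": 0, "tz": 0, "ax": 0, "ay": 0, "az": 0.12, "claw": 8.7},
])

```text
time_s: 1.77
tcp_pos: [0.4806, 0.1298, 0.2221]
ee_rot: [[0.515, -0.857, -0.001], [-0.857, -0.515, -0.0], [-0.0, 0.001, -1.0]]
wrist_force: [-0.8, -0.1, -0.3]
gripper_width: 0.999
gripper_force: 0.0
```

drive_tool([
  {"tx": 0, "ty": 0, "tz": 0, "ax": 0, "ay": 0, "az": 0.12, "claw": 8.7},
  {"tx": 0, "ty": 0, "tz": 0, "ax": 0, "ay": 0, "az": 0.12, "claw": 8.7},
  {"tx": 0, "ty": 0, "tz": 0, "ax": 0, "ay": 0, "az": 0.12, "claw": 8.7},
  {"tx": 0, "ty": 0, "tz": 0, "ax": 0, "ay": 0, "az": 0.12, "claw": 8.7},
  {"tx": 0, "ty": 0, "tz": 0, "ax": 0, "ay": 0, "az": 0.12, "claw": 8.7},
  {"tx": 0, "ty": 0, "tz": 0, "ax": 0, "ay": 0, "az": 0.12, "claw": 8.7},
  {"tx": 0, "ty": 0, "tz": 0, "ax": 0, "ay": 0, "az": 0.12, "claw": 8.7},
  {"tx": 0, "ty": 0, "tz": 0, "ax": 0, "ay": 0, "az": 0.12, "claw": 8.7},
  {"tx": 0, "ty": 0, "tz": 0, "ax": 0, "ay": 0, "az": 0.12, "claw": 8.7},
  {"tx": 0, "ty": 0, "tz": 0, "ax": 0, "ay": 0, "az": 0.12, "claw": 8.7},
])

```text
time_s: 2.6
tcp_pos: [0.4806, 0.1299, 0.2221]
ee_rot: [[-0.612, -0.791, -0.001], [-0.791, 0.612, -0.0], [0.001, 0.001, -1.0]]
wrist_force: [0.4, -0.6, 0.6]
gripper_width: 0.996
gripper_force: 0.0
```

drive_tool([
  {"tx": 0, "ty": 0, "tz": 0, "ax": 0, "ay": 0, "az": 0.12, "claw": 8.7},
  {"tx": 0, "ty": 0, "tz": 0, "ax": 0, "ay": 0, "az": 0.12, "claw": 8.7},
  {"tx": 0, "ty": 0, "tz": 0, "ax": 0, "ay": 0, "az": 0.12, "claw": 8.7},
  {"tx": 0, "ty": 0, "tz": 0, "ax": 0, "ay": 0, "az": 0.12, "claw": 8.7},
  {"tx": 0, "ty": 0, "tz": 0, "ax": 0, "ay": 0, "az": 0.12, "claw": 8.7},
  {"tx": 0, "ty": 0, "tz": 0, "ax": 0, "ay": 0, "az": 0.12, "claw": 8.7},
  {"tx": 0, "ty": 0, "tz": 0, "ax": 0, "ay": 0, "az": 0.12, "claw": 8.7},
  {"tx": 0, "ty": 0, "tz": 0, "ax": 0, "ay": 0, "az": 0, "claw": 8.7},
  {"tx": 0, "ty": 0, "tz": 0, "ax": 0, "ay": 0, "az": 0, "claw": 8.7},
])

```text
time_s: 3.35
tcp_pos: [0.4807, 0.13, 0.2223]
ee_rot: [[-0.997, -0.081, -0.001], [-0.081, 0.997, -0.0], [0.001, -0.0, -1.0]]
wrist_force: [0.7, 0.2, 0.3]
gripper_width: 1.004
gripper_force: 0.0
```

```bash
python3 - <<'E'
from h import *
s=sense();print(s['time_s'],s['joints'],s['tcp_pos'],s['ee_rot'])
im,d,W=shot('wrist');cv2.imwrite('pics/w1.png',im[:,:,::-1]);np.savez('w1.npz',im=im,W=W,d=d)
E
```

```text
3.35 [  33.8447    9.6451  -16.9406   -0.0065  -63.452  -119.2091] [0.4807 0.13   0.2223] [[-0.9967 -0.0808 -0.0006]
 [-0.0808  0.9967 -0.0003]
 [ 0.0006 -0.0002 -1.    ]]
```

View pics/w1.png

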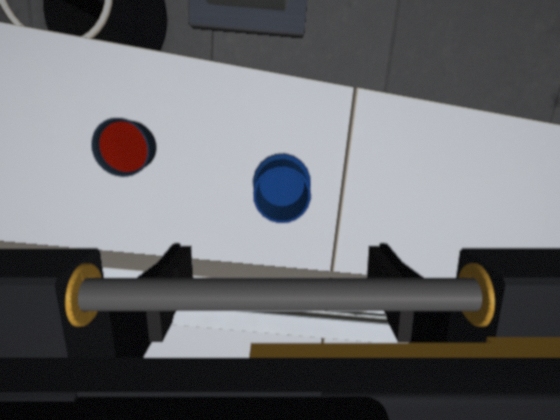

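Wrist view: tin mouth about px (282,183), bowl (123,147), fingers in the foreground below. Fit the mouth circle.

```bash
cat >> h.py <<'E'
from scipy.optimize import least_squares
def circ(P,r=None):
    f=(lambda q:np.hypot(P[:,0]-q[0],P[:,1]-q[1])-(r or q[2]))
    x0=[*(P[:,:2].min(0)+P[:,:2].max(0))/2,.03]
    return least_squares(f,x0,loss='soft_l1',f_scale=.001).x
E
python3 - <<'E'
from h import *
z=np.load('w1.npz');W=z['W'];im=z['im'].astype(int)
v,u=np.mgrid[:420,:560]
m=(im[...,2]>im[...,0]+30)&(abs(u-282)<40)&(abs(v-188)<50)
print(np.histogram(W[m][:,2],bins=np.arange(0,.09,.005)))
t=m&(W[...,2]>.064)&(W[...,2]<.076);P=W[t];print(len(P),P.min(0),P.max(0),np.median(P[:,2]),circ(P),circ(P,.0255))
# blue silhouette top outline in image: ray-plane at z=.07 using mouth outer edge
b=m&(W[...,2]<.02)&(W[...,2]>-.01);P=W[b];print('foot/floor',P.min(0),P.max(0))
print(W[:,:][t.nonzero()][::40])
E
```

```text
(array([  27, 1378,  233,   85,   88,   88,   93,  103,  107,  118,  107,
        121,  128,  601,   16,    0,    0]), array([0.   , 0.005, 0.01 , 0.015, 0.02 , 0.025, 0.03 , 0.035, 0.04 ,
       0.045, 0.05 , 0.055, 0.06 , 0.065, 0.07 , 0.075, 0.08 , 0.085]))
643 [0.4531 0.1041 0.064 ] [0.5064 0.157  0.071 ] 0.06839475576139684 [0.4795 0.1304 0.0251] [0.4795 0.1304 0.03  ]
foot/floor [ 0.4491  0.0997 -0.0025] [0.5281 0.1638 0.0199]
[[0.4531 0.1314 0.0641]
 [0.4559 0.1208 0.0692]
 [0.4558 0.1343 0.0688]
 [0.457  0.1434 0.0683]
 [0.4632 0.1122 0.0677]
 [0.4636 0.1503 0.0693]
 [0.4679 0.1535 0.0694]
 [0.4772 0.1069 0.0693]
 [0.479  0.1546 0.0691]
 [0.4839 0.1542 0.0685]
 [0.4887 0.1538 0.0686]
 [0.4928 0.1524 0.0681]
 [0.4999 0.1166 0.0667]
 [0.5025 0.1177 0.0675]
 [0.5044 0.1197 0.0673]
 [0.5043 0.1319 0.0675]
 [0.5056 0.1367 0.0685]]
```

drive_tool([
  {"tx": 0, "ty": 0, "tz": 0, "ax": 0, "ay": 0, "az": 0.081, "claw": 8.7},
  {"tx": 0, "ty": -3.8, "tz": 0, "ax": 0, "ay": 0, "az": 0, "claw": 8.7},
  {"tx": 0, "ty": -3.8, "tz": 0, "ax": 0, "ay": 0, "az": 0, "claw": 8.7},
  {"tx": 0, "ty": -3.8, "tz": 0, "ax": 0, "ay": 0, "az": 0, "claw": 8.7},
  {"tx": 0, "ty": -3.8, "tz": 0, "ax": 0, "ay": 0, "az": 0, "claw": 8.7},
  {"tx": 0, "ty": -3.8, "tz": 0, "ax": 0, "ay": 0, "az": 0, "claw": 8.7},
  {"tx": 0, "ty": -3.8, "tz": 0, "ax": 0, "ay": 0, "az": 0, "claw": 8.7},
  {"tx": 0, "ty": -3.8, "tz": 0, "ax": 0, "ay": 0, "az": 0, "claw": 8.7},
  {"tx": 0, "ty": -3.8, "tz": 0, "ax": 0, "ay": 0, "az": 0, "claw": 8.7},
  {"tx": 0, "ty": -3.8, "tz": 0, "ax": 0, "ay": 0, "az": 0, "claw": 8.7},
])

```text
time_s: 4.23
tcp_pos: [0.4794, -0.2138, 0.2226]
ee_rot: [[-1.0, 0.001, 0.0], [0.001, 1.0, 0.0], [-0.0, 0.0, -1.0]]
wrist_force: [0.9, -0.1, -0.2]
gripper_width: 1.0
gripper_force: 0.0
```

drive_tool([
  {"tx": 0, "ty": -3.7, "tz": 0, "ax": 0, "ay": 0, "az": 0, "claw": 8.7},
  {"tx": -0.3, "ty": -3.8, "tz": 0, "ax": 0, "ay": 0, "az": 0, "claw": 8.7},
  {"tx": 0, "ty": 0, "tz": 0, "ax": 0, "ay": 0, "az": 0, "claw": 8.7},
  {"tx": 0, "ty": 0, "tz": 0, "ax": 0, "ay": 0, "az": 0, "claw": 8.7},
])

```text
time_s: 4.57
tcp_pos: [0.482, -0.2887, 0.2217]
ee_rot: [[-1.0, 0.005, -0.001], [0.005, 1.0, 0.001], [0.001, 0.001, -1.0]]
wrist_force: [0.1, 0.0, -0.4]
gripper_width: 0.994
gripper_force: 0.0
```

```bash
python3 - <<'E'
from h import *
s=sense();print(s['time_s'],s['joints'],s['tcp_pos'],s['ee_rot'])
im,d,W=shot('wrist');cv2.imwrite('pics/w2.png',im[:,:,::-1]);np.savez('w2.npz',im=im,W=W,d=d)
im=im.astype(int)
red=(im[...,0]>im[...,1]+60)
P=W[red];print('red',P.min(0),P.max(0),np.median(P,0))
k=red&(W[...,2]>.068)&(W[...,2]<.082);P=W[k];print('knobtop',len(P),P.min(0),P.max(0),P.mean(0))
c=red&(W[...,2]>.052)&(W[...,2]<.064);P=W[c];print('captop',len(P),P.min(0),P.max(0),circ(P))
x,y=.484,-.287
rr=np.hypot(W[...,0]-x,W[...,1]-y)
m=(~red)&(rr<.04)&(W[...,2]>.038)&(W[...,2]<.056);P=W[m];print('rim',len(P),P.min(0),P.max(0),circ(P),np.median(P[:,2]))
E
```

```text
4.5667 [-14.3975  15.9832  -8.6008  -0.0111 -65.4942 -75.8909] [ 0.482  -0.2887  0.2217] [[-1.      0.0051 -0.0013]
 [ 0.0051  1.      0.0005]
 [ 0.0013  0.0005 -1.    ]]
red [ 0.4103 -0.5503  0.016 ] [ 0.511  -0.0066  0.3827] [ 0.4695 -0.2707  0.0571]
knobtop 304 [ 0.4739 -0.2959  0.0683] [ 0.4909 -0.2786  0.0757] [ 0.4822 -0.2872  0.0729]
captop 1754 [ 0.4581 -0.3114  0.0527] [ 0.507  -0.2628  0.0638] [ 0.483  -0.2871  0.0186]
rim 993 [ 0.4512 -0.3181  0.038 ] [ 0.5142 -0.256   0.056 ] [ 0.4835 -0.2871  0.0285] 0.04600838193405529
```

View pics/w2.png

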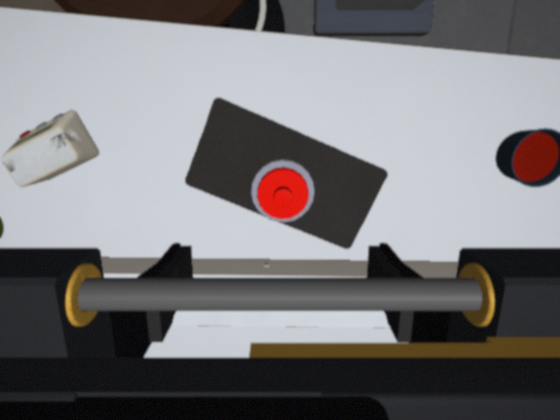

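Lid pair at px (283,192) on the slate; centre (0.483, -0.287). Descend with the gripper open.

drive_tool([
  {"tx": -0.08, "ty": 0.15, "tz": 3, "ax": 0, "ay": 0, "az": 0, "claw": 8.7},
  {"tx": 0, "ty": 0, "tz": 3, "ax": 0, "ay": 0, "az": 0, "claw": 8.7},
  {"tx": 0, "ty": 0, "tz": 3, "ax": 0, "ay": 0, "az": 0, "claw": 8.7},
  {"tx": 0, "ty": 0, "tz": 3, "ax": 0, "ay": 0, "az": 0, "claw": 8.7},
  {"tx": 0, "ty": 0, "tz": 2, "ax": 0, "ay": 0, "az": 0, "claw": 8.7},
  {"tx": 0, "ty": 0, "tz": 1, "ax": 0, "ay": 0, "az": 0, "claw": 8.7},
  {"tx": 0, "ty": 0, "tz": 1, "ax": 0, "ay": 0, "az": 0, "claw": 8.7},
  {"tx": 0, "ty": 0, "tz": 0, "ax": 0, "ay": 0, "az": 0, "claw": 8.7},
  {"tx": 0, "ty": 0, "tz": 0, "ax": 0, "ay": 0, "az": 0, "claw": 8.7},
])

```text
time_s: 5.37
tcp_pos: [0.4841, -0.2852, 0.0633]
ee_rot: [[-1.0, 0.002, 0.001], [0.002, 1.0, -0.001], [-0.001, -0.001, -1.0]]
wrist_force: [0.1, 0.6, -0.1]
gripper_width: 1.001
gripper_force: 0.0
```

```bash
python3 - <<'E'
from h import *
s=sense();print(s['time_s'],s['tcp_pos'],s['ee_rot'][2],s['wrist_force'])
im,d,W=shot('wrist');cv2.imwrite('pics/w3.png',im[:,:,::-1])
im=im.astype(int);red=(im[...,0]>im[...,1]+60)&(abs(W[...,0]-.483)<.04)&(abs(W[...,1]+.287)<.04)
P=W[red];print('red',len(P),P.min(0),P.max(0))
E
```

```text
5.3667 [ 0.4841 -0.2852  0.0633] [-0.001  -0.0006 -1.    ] [ 0.0731  0.6467 -0.0838]
red 5755 [ 0.4503 -0.313   0.045 ] [ 0.4991 -0.2611  0.1465]
```

View pics/w3.png

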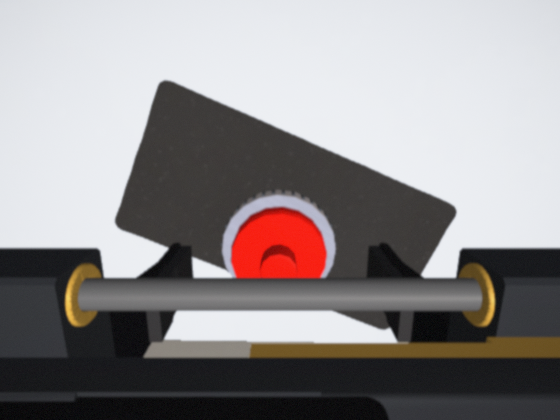

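Lid centred between the fingers (u≈279). Lower the rest and close.

drive_tool([
  {"tx": 0.1, "ty": -0.15, "tz": 1.1, "ax": 0, "ay": 0, "az": 0, "claw": 8.7},
  {"tx": 0, "ty": 0, "tz": 1, "ax": 0, "ay": 0, "az": 0, "claw": 8.7},
  {"tx": 0, "ty": 0, "tz": 1, "ax": 0, "ay": 0, "az": 0, "claw": 8.7},
  {"tx": 0, "ty": 0, "tz": 1, "ax": 0, "ay": 0, "az": 0, "claw": 8.7},
  {"tx": 0, "ty": 0, "tz": 0, "ax": 0, "ay": 0, "az": 0, "claw": 8.7},
  {"tx": 0, "ty": 0, "tz": 0, "ax": 0, "ay": 0, "az": 0, "claw": 7},
  {"tx": 0, "ty": 0, "tz": 0, "ax": 0, "ay": 0, "az": 0, "claw": 6.6},
  {"tx": 0, "ty": 0, "tz": 0, "ax": 0, "ay": 0, "az": 0, "claw": 6.2},
  {"tx": 0, "ty": 0, "tz": 0, "ax": 0, "ay": 0, "az": 0, "claw": 5.8},
  {"tx": 0, "ty": 0, "tz": 0, "ax": 0, "ay": 0, "az": 0, "claw": 5.8},
])

```text
time_s: 6.25
tcp_pos: [0.4826, -0.287, 0.022]
ee_rot: [[-1.0, 0.003, 0.001], [0.003, 1.0, -0.0], [-0.001, -0.0, -1.0]]
wrist_force: [0.2, 1.3, 0.5]
gripper_width: 0.718
gripper_force: 0.6
```

drive_tool([
  {"tx": 0, "ty": 0, "tz": 0, "ax": 0, "ay": 0, "az": 0, "claw": 5},
  {"tx": 0, "ty": 0, "tz": 0, "ax": 0, "ay": 0, "az": 0, "claw": 5},
  {"tx": 0, "ty": 0, "tz": 0, "ax": 0, "ay": 0, "az": 0, "claw": 5},
  {"tx": 0, "ty": 0, "tz": 0, "ax": 0, "ay": 0, "az": 0, "claw": 5},
  {"tx": 0, "ty": 0, "tz": 0, "ax": 0, "ay": 0, "az": 0, "claw": 5},
])

```text
time_s: 6.67
tcp_pos: [0.4826, -0.2869, 0.022]
ee_rot: [[-1.0, 0.003, 0.0], [0.003, 1.0, -0.0], [-0.0, -0.0, -1.0]]
wrist_force: [-0.7, 1.4, 4.1]
gripper_width: 0.699
gripper_force: 30.0
```

drive_tool([
  {"tx": 0, "ty": 0, "tz": -0.3, "ax": 0, "ay": 0, "az": 0, "claw": 5},
  {"tx": 0, "ty": 0, "tz": -0.6, "ax": 0, "ay": 0, "az": 0, "claw": 5},
  {"tx": 0, "ty": 0, "tz": -1, "ax": 0, "ay": 0, "az": 0, "claw": 5},
  {"tx": 0, "ty": 0, "tz": -1.3, "ax": 0, "ay": 0, "az": 0, "claw": 5},
  {"tx": 0, "ty": 0, "tz": -1.6, "ax": 0, "ay": 0, "az": 0, "claw": 5},
  {"tx": 0, "ty": 0, "tz": -1.6, "ax": 0, "ay": 0, "az": 0, "claw": 5},
  {"tx": 0, "ty": 0, "tz": -1.3, "ax": 0, "ay": 0, "az": 0, "claw": 5},
  {"tx": 0, "ty": 0, "tz": -0.8, "ax": 0, "ay": 0, "az": 0, "claw": 5},
  {"tx": 0, "ty": 0, "tz": -0.5, "ax": 0, "ay": 0, "az": 0, "claw": 5},
  {"tx": 0, "ty": 0.3, "tz": 0, "ax": 0, "ay": 0, "az": 0, "claw": 5},
])

```text
time_s: 7.5
tcp_pos: [0.4829, -0.2844, 0.1128]
ee_rot: [[-1.0, 0.004, 0.002], [0.004, 1.0, -0.001], [-0.002, -0.001, -1.0]]
wrist_force: [0.5, 0.2, -1.5]
gripper_width: 0.698
gripper_force: 30.0
```

```bash
python3 - <<'E'
from h import *
s=sense();print(s['tcp_pos'],s['ee_rot'],s['wrist_force'],s['gripper_width'])
im,d,W=shot('wrist');cv2.imwrite('pics/w4.png',im[:,:,::-1])
E
```

```text
[ 0.4829 -0.2844  0.1128] [[-1.      0.0036  0.0023]
 [ 0.0036  1.     -0.0008]
 [-0.0023 -0.0008 -1.    ]] [ 0.5463  0.201  -1.5095] 0.6980791344726565
```

View pics/w4.png

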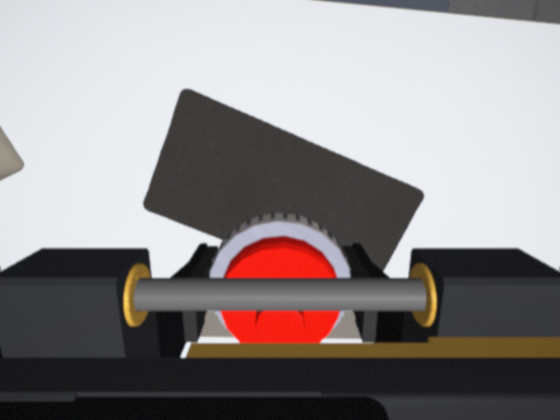

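Lid pair held, cap nested (px 281,270). Carry to the tin.

drive_tool([
  {"tx": 0, "ty": 1, "tz": 0, "ax": 0, "ay": 0, "az": 0, "claw": 5},
  {"tx": 0, "ty": 2, "tz": 0, "ax": 0, "ay": 0, "az": 0, "claw": 5},
  {"tx": 0, "ty": 3, "tz": 0, "ax": 0, "ay": 0, "az": 0, "claw": 5},
  {"tx": 0, "ty": 3, "tz": 0, "ax": 0, "ay": 0, "az": 0, "claw": 5},
  {"tx": 0, "ty": 3, "tz": 0, "ax": 0, "ay": 0, "az": 0, "claw": 5},
  {"tx": 0, "ty": 3, "tz": 0, "ax": 0, "ay": 0, "az": 0, "claw": 5},
  {"tx": 0, "ty": 3, "tz": 0, "ax": 0, "ay": 0, "az": 0, "claw": 5},
  {"tx": 0, "ty": 3, "tz": 0, "ax": 0, "ay": 0, "az": 0, "claw": 5},
  {"tx": 0, "ty": 3, "tz": 0, "ax": 0, "ay": 0, "az": 0, "claw": 5},
  {"tx": 0, "ty": 3, "tz": 0, "ax": 0, "ay": 0, "az": 0, "claw": 5},
])

```text
time_s: 8.38
tcp_pos: [0.482, -0.0121, 0.1107]
ee_rot: [[-1.0, 0.003, -0.002], [0.003, 1.0, -0.0], [0.002, -0.0, -1.0]]
wrist_force: [1.0, -0.5, -1.4]
gripper_width: 0.699
gripper_force: 30.0
```

drive_tool([
  {"tx": 0, "ty": 3, "tz": 0, "ax": 0, "ay": 0, "az": 0, "claw": 5},
  {"tx": 0, "ty": 3, "tz": 0, "ax": 0, "ay": 0, "az": 0, "claw": 5},
  {"tx": 0, "ty": 3, "tz": 0, "ax": 0, "ay": 0, "az": 0, "claw": 5},
  {"tx": 0, "ty": 2.5, "tz": 0, "ax": 0, "ay": 0, "az": 0, "claw": 5},
  {"tx": 0, "ty": 2, "tz": 0, "ax": 0, "ay": 0, "az": 0, "claw": 5},
  {"tx": 0, "ty": 1, "tz": 0, "ax": 0, "ay": 0, "az": 0, "claw": 5},
  {"tx": 0, "ty": 0, "tz": 0, "ax": 0, "ay": 0, "az": 0, "claw": 5},
  {"tx": 0, "ty": 0, "tz": 0, "ax": 0, "ay": 0, "az": 0, "claw": 5},
])

```text
time_s: 9.05
tcp_pos: [0.4829, 0.1312, 0.1108]
ee_rot: [[-1.0, 0.002, -0.002], [0.002, 1.0, -0.001], [0.002, -0.001, -1.0]]
wrist_force: [-0.1, -1.0, -1.9]
gripper_width: 0.695
gripper_force: 30.0
```

```bash
python3 - <<'E'
from h import *
s=sense();print(s['tcp_pos'],s['ee_rot'],s['wrist_force'],s['gripper_width'])
im,d,W=shot('wrist')
i=im.astype(int);red=(i[...,0]>i[...,1]+60)&(abs(W[...,0]-.483)<.045)&(abs(W[...,1]-.13)<.045)
x,y=s['tcp_pos'][:2]
c=red&(W[...,2]>.145)&(W[...,2]<.165);P=W[c];print('captop',len(P),P.min(0),P.max(0),np.median(P[:,2]))
m=(~red)&(np.hypot(W[...,0]-x,W[...,1]-y)<.034)&(W[...,0]<x)&(abs(W[...,2]-.139)<.006)&(abs(W[...,1]-y)<.026);P=W[m];print('rim top',len(P),P.min(0),P.max(0))
b=(i[...,2]>i[...,0]+30)&(W[...,2]<.08)&(np.hypot(W[...,0]-x,W[...,1]-y)<.05);P=W[b];print('tin',len(P),P.min(0) if len(P) else 0,P.max(0) if len(P) else 0)
E
```

```text
[0.4829 0.1312 0.1108] [[-1.      0.0022 -0.0018]
 [ 0.0022  1.     -0.001 ]
 [ 0.0018 -0.001  -1.    ]] [-0.0592 -1.007  -1.8619] 0.6954459786578645
captop 5883 [0.4581 0.1055 0.145 ] [0.5014 0.1527 0.1643] 0.14729708899200084
rim top 2555 [0.4519 0.1052 0.133 ] [0.4778 0.1571 0.1449]
tin 3365 [0.4484 0.0999 0.0047] [0.4897 0.162  0.0703]
```

drive_tool([
  {"tx": 0.15, "ty": -0.07, "tz": 0.5, "ax": 0, "ay": 0, "az": 0, "claw": 5},
  {"tx": 0.15, "ty": 0, "tz": 0.8, "ax": 0, "ay": 0, "az": 0, "claw": 5},
  {"tx": 0, "ty": 0, "tz": 0.8, "ax": 0, "ay": 0, "az": 0, "claw": 5},
  {"tx": 0, "ty": 0, "tz": 0.5, "ax": 0, "ay": 0, "az": 0, "claw": 5},
  {"tx": 0, "ty": 0, "tz": 0.4, "ax": 0, "ay": 0, "az": 0, "claw": 5},
  {"tx": 0, "ty": 0, "tz": 0.4, "ax": 0, "ay": 0, "az": 0, "claw": 5},
  {"tx": 0, "ty": 0, "tz": 0.3, "ax": 0, "ay": 0, "az": 0, "claw": 5},
  {"tx": 0, "ty": 0, "tz": 0, "ax": 0, "ay": 0, "az": 0, "claw": 5},
  {"tx": 0, "ty": 0, "tz": 0, "ax": 0, "ay": 0, "az": 0, "claw": 5},
])

```text
time_s: 9.85
tcp_pos: [0.4808, 0.1304, 0.0744]
ee_rot: [[-1.0, 0.003, -0.0], [0.003, 1.0, -0.0], [0.0, -0.0, -1.0]]
wrist_force: [0.6, 0.5, -1.8]
gripper_width: 0.697
gripper_force: 30.0
```

drive_tool([
  {"tx": 0.08, "ty": 0, "tz": 0.3, "ax": 0, "ay": 0, "az": 0, "claw": 5},
  {"tx": 0, "ty": 0, "tz": 0.3, "ax": 0, "ay": 0, "az": 0, "claw": 5},
  {"tx": 0, "ty": 0, "tz": 0.3, "ax": 0, "ay": 0, "az": 0, "claw": 5},
  {"tx": 0, "ty": 0, "tz": 0.3, "ax": 0, "ay": 0, "az": 0, "claw": 5},
  {"tx": 0, "ty": 0, "tz": 0.2, "ax": 0, "ay": 0, "az": 0, "claw": 5},
  {"tx": 0, "ty": 0, "tz": 0, "ax": 0, "ay": 0, "az": 0, "claw": 5},
  {"tx": 0, "ty": 0, "tz": 0, "ax": 0, "ay": 0, "az": 0, "claw": 5},
])

```text
time_s: 10.43
tcp_pos: [0.4799, 0.1303, 0.0604]
ee_rot: [[-1.0, 0.003, -0.0], [0.003, 1.0, -0.0], [0.0, -0.0, -1.0]]
wrist_force: [0.7, -0.0, -1.5]
gripper_width: 0.701
gripper_force: 30.0
```

drive_tool([
  {"tx": 0, "ty": 0, "tz": 0.1, "ax": 0, "ay": 0, "az": 0, "claw": 5},
  {"tx": 0, "ty": 0, "tz": 0.1, "ax": 0, "ay": 0, "az": 0, "claw": 5},
  {"tx": 0, "ty": 0, "tz": 0.05, "ax": 0, "ay": 0, "az": 0, "claw": 5},
  {"tx": 0, "ty": 0, "tz": 0, "ax": 0, "ay": 0, "az": 0, "claw": 5},
])

```text
time_s: 10.77
tcp_pos: [0.4801, 0.1305, 0.0584]
ee_rot: [[-1.0, 0.003, 0.0], [0.003, 1.0, 0.0], [-0.0, 0.0, -1.0]]
wrist_force: [-1.1, 0.1, 0.7]
gripper_width: 0.698
gripper_force: 30.0
```

drive_tool([
  {"tx": 0, "ty": 0, "tz": 0.05, "ax": 0, "ay": 0, "az": 0, "claw": 5},
  {"tx": 0, "ty": 0, "tz": 0.05, "ax": 0, "ay": 0, "az": 0, "claw": 5},
  {"tx": 0, "ty": 0, "tz": 0, "ax": 0, "ay": 0, "az": 0, "claw": 5},
])

```text
time_s: 11.02
tcp_pos: [0.4801, 0.1305, 0.0584]
ee_rot: [[-1.0, 0.003, 0.001], [0.003, 1.0, 0.0], [-0.001, 0.0, -1.0]]
wrist_force: [-4.5, 0.9, 9.6]
gripper_width: 0.696
gripper_force: 30.0
```

Seated (9.6 N, no further travel). Ease off and release.

drive_tool([
  {"tx": 0, "ty": 0, "tz": -0.06, "ax": 0, "ay": 0, "az": 0, "claw": 5},
  {"tx": 0, "ty": 0, "tz": 0, "ax": 0, "ay": 0, "az": 0, "claw": 6},
  {"tx": 0, "ty": 0, "tz": 0, "ax": 0, "ay": 0, "az": 0, "claw": 6.4},
  {"tx": 0, "ty": 0, "tz": 0, "ax": 0, "ay": 0, "az": 0, "claw": 6.8},
  {"tx": 0, "ty": 0, "tz": 0, "ax": 0, "ay": 0, "az": 0, "claw": 7.4},
  {"tx": 0, "ty": 0, "tz": 0, "ax": 0, "ay": 0, "az": 0, "claw": 8},
  {"tx": 0, "ty": 0, "tz": 0, "ax": 0, "ay": 0, "az": 0, "claw": 8.7},
  {"tx": 0, "ty": 0, "tz": 0, "ax": 0, "ay": 0, "az": 0, "claw": 8.7},
  {"tx": 0, "ty": 0, "tz": 0, "ax": 0, "ay": 0, "az": 0, "claw": 8.7},
  {"tx": 0, "ty": 0, "tz": 0, "ax": 0, "ay": 0, "az": 0, "claw": 8.7},
])

```text
time_s: 11.85
tcp_pos: [0.4799, 0.1304, 0.0576]
ee_rot: [[-1.0, 0.003, -0.0], [0.003, 1.0, -0.0], [0.0, -0.0, -1.0]]
wrist_force: [0.4, 0.6, -0.2]
gripper_width: 0.987
gripper_force: 0.0
```

drive_tool([
  {"tx": 0, "ty": 0, "tz": -1, "ax": 0, "ay": 0, "az": 0, "claw": 8.7},
  {"tx": 0, "ty": 0, "tz": -2, "ax": 0, "ay": 0, "az": 0, "claw": 8.7},
  {"tx": 0, "ty": 0, "tz": -3, "ax": 0, "ay": 0, "az": 0, "claw": 8.7},
  {"tx": 0, "ty": 0, "tz": -3, "ax": 0, "ay": 0, "az": 0, "claw": 8.7},
  {"tx": 0, "ty": 0, "tz": -3, "ax": 0, "ay": 0, "az": 0, "claw": 8.7},
  {"tx": 0, "ty": 0, "tz": 0, "ax": 0, "ay": 0, "az": 0, "claw": 8.7},
  {"tx": 0, "ty": 0, "tz": 0, "ax": 0, "ay": 0, "az": 0, "claw": 8.7},
])

```text
time_s: 12.43
tcp_pos: [0.4808, 0.131, 0.1795]
ee_rot: [[-1.0, 0.003, 0.004], [0.003, 1.0, 0.003], [-0.004, 0.003, -1.0]]
wrist_force: [-0.2, -1.3, -1.3]
gripper_width: 1.001
gripper_force: 0.0
```

```bash
python3 - <<'E'
from h import *
s=sense();print(s['time_s'],s['tcp_pos'],s['ee_rot'][0])
im,d,W=shot('wrist');cv2.imwrite('pics/w5.png',im[:,:,::-1])
i=im.astype(int);near=(np.hypot(W[...,0]-.48,W[...,1]-.13)<.05)
red=(i[...,0]>i[...,1]+60)&near&(W[...,2]<.16)
k=red&(W[...,2]>.122);P=W[k];print('knob',len(P),P.min(0),P.max(0))
c=red&(abs(W[...,2]-.117)<.004);P=W[c];print('captop',len(P),P.min(0),P.max(0),np.median(P[:,2]))
m=(~red)&near&(abs(W[...,2]-.105)<.004)&(i[...,2]<i[...,0]+40);P=W[m];print('rimtop',len(P),P.min(0),P.max(0),np.median(P[:,2]))
b=near&(i[...,2]>i[...,0]+30)&(W[...,2]<.09);P=W[b];print('tin',P.min(0),P.max(0))
E
```

```text
12.4333 [0.4808 0.131  0.1795] [-1.      0.0033  0.004 ]Traceback (most recent call last):
  File "<stdin>", line 6, in <module>
    return umr_minimum(a, axis, None, out, keepdims, initial, where)
ValueError: zero-size array to reduction operation minimum which has no identity
```

View pics/w5.png

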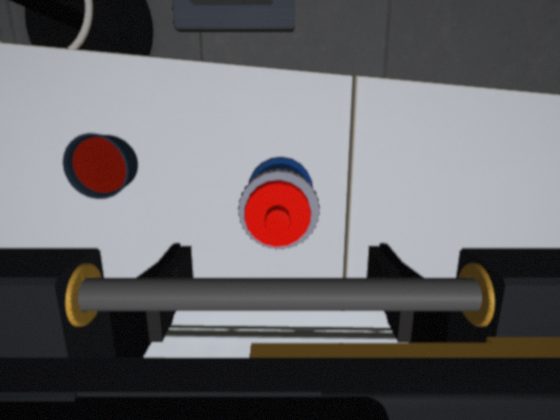

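Lid seated on the tin, cap nested, knob at px (278,215). My height bands were off; recheck.

```bash
python3 - <<'E'
from h import *
s=sense();print(s['tcp_pos'])
im,d,W=shot('wrist')
i=im.astype(int);near=(np.hypot(W[...,0]-.48,W[...,1]-.13)<.05)
red=(i[...,0]>i[...,1]+60)&near&(W[...,2]<.16)
def pr(n,m):
    P=W[m];print(n,len(P),*( (P.min(0),P.max(0),np.median(P,0)) if len(P) else ()))
pr('knob',red&(W[...,2]>.106))
pr('captop',red&(abs(W[...,2]-.096)<.004))
pr('rimtop',(~red)&near&(abs(W[...,2]-.084)<.004)&(i[...,2]<i[...,0]+40))
pr('tin',near&(i[...,2]>i[...,0]+30)&(W[...,2]<.075))
E
```

```text
[0.4797 0.1304 0.1779]
knob 515 [0.4714 0.1192 0.106 ] [0.4885 0.1371 0.1115] [0.4794 0.1282 0.1096]
captop 2852 [0.4557 0.104  0.092 ] [0.5039 0.1523 0.0998] [0.4766 0.1282 0.0947]
rimtop 1439 [0.4492 0.0978 0.08  ] [0.5119 0.1602 0.0879] [0.466  0.1341 0.0826]
tin 585 [0.4485 0.1023 0.0064] [0.4732 0.1603 0.0749] [0.4549 0.1332 0.0113]
```

drive_tool([
  {"tx": 0, "ty": -0.2, "tz": 1, "ax": 0, "ay": 0, "az": 0, "claw": 4},
  {"tx": 0, "ty": 0, "tz": 1.5, "ax": 0, "ay": 0, "az": 0, "claw": 4},
  {"tx": 0, "ty": 0, "tz": 1.5, "ax": 0, "ay": 0, "az": 0, "claw": 4},
  {"tx": 0, "ty": 0, "tz": 0, "ax": 0, "ay": 0, "az": 0, "claw": 4},
  {"tx": 0, "ty": 0, "tz": 0, "ax": 0, "ay": 0, "az": 0, "claw": 4},
  {"tx": 0, "ty": 0, "tz": 1, "ax": 0, "ay": 0, "az": 0, "claw": 4},
  {"tx": 0, "ty": 0, "tz": 1, "ax": 0, "ay": 0, "az": 0, "claw": 4},
  {"tx": 0, "ty": 0, "tz": 1, "ax": 0, "ay": 0, "az": 0, "claw": 4},
  {"tx": 0, "ty": 0, "tz": 0, "ax": 0, "ay": 0, "az": 0, "claw": 4},
  {"tx": 0, "ty": 0, "tz": 0, "ax": 0, "ay": 0, "az": 0, "claw": 4},
])

```text
time_s: 13.37
tcp_pos: [0.4801, 0.1284, 0.1079]
ee_rot: [[-1.0, 0.003, -0.0], [0.003, 1.0, -0.001], [0.0, -0.001, -1.0]]
wrist_force: [-0.0, -0.6, 0.5]
gripper_width: 0.469
gripper_force: 0.0
```

drive_tool([
  {"tx": 0, "ty": 0, "tz": 0.5, "ax": 0, "ay": 0, "az": 0, "claw": 4},
  {"tx": 0, "ty": 0, "tz": 0.4, "ax": 0, "ay": 0, "az": 0, "claw": 4},
  {"tx": 0, "ty": 0, "tz": 0, "ax": 0, "ay": 0, "az": 0, "claw": 3.4},
  {"tx": 0, "ty": 0, "tz": 0, "ax": 0, "ay": 0, "az": 0, "claw": 2.8},
  {"tx": 0, "ty": 0, "tz": 0, "ax": 0, "ay": 0, "az": 0, "claw": 2.3},
  {"tx": 0, "ty": 0, "tz": 0, "ax": 0, "ay": 0, "az": 0, "claw": 2.0},
  {"tx": 0, "ty": 0, "tz": 0, "ax": 0, "ay": 0, "az": 0, "claw": 1.8},
  {"tx": 0, "ty": 0, "tz": 0, "ax": 0, "ay": 0, "az": 0, "claw": 1},
  {"tx": 0, "ty": 0, "tz": 0, "ax": 0, "ay": 0, "az": 0, "claw": 0.5},
  {"tx": 0, "ty": 0, "tz": 0, "ax": 0, "ay": 0, "az": 0, "claw": 0.5},
])

```text
time_s: 14.2
tcp_pos: [0.48, 0.1285, 0.0988]
ee_rot: [[-1.0, 0.003, 0.0], [0.003, 1.0, 0.0], [-0.0, 0.0, -1.0]]
wrist_force: [0.3, 0.1, 0.6]
gripper_width: 0.193
gripper_force: 30.0
```

drive_tool([
  {"tx": 0, "ty": 0, "tz": 0, "ax": 0, "ay": 0, "az": 0, "claw": 0.5},
  {"tx": 0, "ty": 0, "tz": 0, "ax": 0, "ay": 0, "az": 0, "claw": 0.5},
  {"tx": 0, "ty": 0, "tz": 0, "ax": 0, "ay": 0, "az": 0, "claw": 0.5},
  {"tx": 0, "ty": 0, "tz": 0, "ax": 0, "ay": 0, "az": 0, "claw": 0.5},
])

```text
time_s: 14.53
tcp_pos: [0.48, 0.1285, 0.0988]
ee_rot: [[-1.0, 0.003, 0.0], [0.003, 1.0, 0.0], [-0.0, 0.0, -1.0]]
wrist_force: [-0.3, 1.0, 2.6]
gripper_width: 0.194
gripper_force: 30.0
```

drive_tool([
  {"tx": 0, "ty": 0, "tz": -0.2, "ax": 0, "ay": 0, "az": 0, "claw": 0.5},
  {"tx": 0, "ty": 0, "tz": -0.3, "ax": 0, "ay": 0, "az": 0, "claw": 0.5},
  {"tx": 0, "ty": 0, "tz": -0.4, "ax": 0, "ay": 0, "az": 0, "claw": 0.5},
  {"tx": 0, "ty": 0, "tz": -0.6, "ax": 0, "ay": 0, "az": 0, "claw": 0.5},
  {"tx": 0, "ty": 0, "tz": -1, "ax": 0, "ay": 0, "az": 0, "claw": 0.5},
  {"tx": 0, "ty": 0, "tz": -1.5, "ax": 0, "ay": 0, "az": 0, "claw": 0.5},
  {"tx": 0, "ty": 0, "tz": -1.5, "ax": 0, "ay": 0, "az": 0, "claw": 0.5},
  {"tx": 0, "ty": 0, "tz": -1.5, "ax": 0, "ay": 0, "az": 0, "claw": 0.5},
  {"tx": 0, "ty": 0, "tz": -1, "ax": 0, "ay": 0, "az": 0, "claw": 0.5},
  {"tx": 0, "ty": 0, "tz": -0.5, "ax": 0, "ay": 0, "az": 0, "claw": 0.5},
])

```text
time_s: 15.37
tcp_pos: [0.4806, 0.1287, 0.1855]
ee_rot: [[-1.0, 0.003, 0.003], [0.003, 1.0, 0.001], [-0.003, 0.001, -1.0]]
wrist_force: [1.0, -0.7, 0.9]
gripper_width: 0.192
gripper_force: 30.0
```

drive_tool([
  {"tx": 0, "ty": 0, "tz": 0, "ax": 0, "ay": 0, "az": 0, "claw": 0.5},
  {"tx": 0, "ty": 0, "tz": 0, "ax": 0, "ay": 0, "az": 0, "claw": 0.5},
  {"tx": 0, "ty": 0, "tz": 0, "ax": 0, "ay": 0, "az": 0, "claw": 0.5},
  {"tx": 0, "ty": 0, "tz": 0, "ax": 0, "ay": 0, "az": 0, "claw": 0.5},
])

```text
time_s: 15.7
tcp_pos: [0.4794, 0.1281, 0.1827]
ee_rot: [[-1.0, 0.003, -0.002], [0.003, 1.0, -0.001], [0.002, -0.001, -1.0]]
wrist_force: [-0.0, 0.3, -0.3]
gripper_width: 0.191
gripper_force: 30.0
```

```bash
python3 - <<'E'
from h import *
s=sense();print(s['tcp_pos'],s['gripper_width'],s['gripper_force'])
im,d,W=shot('wrist');a,_,S=shot('side')
c=cv2.resize(a[200:310,300:440],(560,440));cv2.imwrite('pics/end.png',np.vstack([im[120:],c[:,:]])[:,:,::-1][:600] if 0 else np.hstack([cv2.resize(im,(400,300)),cv2.resize(c,(400,300))])[:,:,::-1])
i=im.astype(int);near=(np.hypot(W[...,0]-.48,W[...,1]-.13)<.05);red=(i[...,0]>i[...,1]+60)
def pr(n,m):
    P=W[m];print(n,len(P),*((P.min(0),P.max(0),np.median(P,0)) if len(P) else ()))
pr('cap',red&near&(W[...,2]>.13)); pr('rim',~red&near&(abs(W[...,2]-.084)<.006)&(i[...,2]<i[...,0]+40)); pr('plate',~red&near&(abs(W[...,2]-.091)<.003))
E
```

```text
[0.4794 0.1281 0.1827] 0.19099657556810726 29.99986735638231
cap 3981 [0.4446 0.1025 0.1686] [0.4829 0.1514 0.2661] [0.4678 0.1272 0.1788]
rim 2482 [0.4488 0.0977 0.0781] [0.4934 0.1606 0.09  ] [0.4666 0.1309 0.0829]
plate 889 [0.4607 0.1098 0.088 ] [0.483  0.1482 0.092 ] [0.4706 0.1301 0.0897]
```

View pics/end.png

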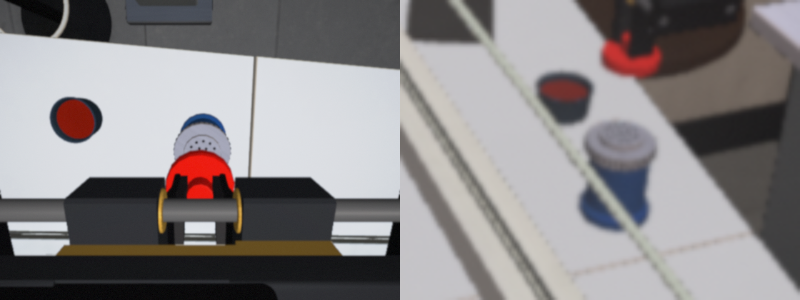

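The cap is held level about 8 cm up (px 200,175). The lid is seated on the upright tin with its perforated plate showing (px 202,150).

```bash
python3 -c "from station import *;print(finish_job())"
```

```text
the job is handed in; nothing more can be done
None
```

The job is handed in: the inner lid is seated in the upright tin, the red cap is held level about 8 cm above it, and I moved none of the bystanders; the hand-in returned no verdict.

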